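Mark the tag on the slanted marking stand

ROBOT

A 6-joint arm with a two-finger parallel gripper is mounted at the origin on the work surface. World frame = base frame: x ahead of the robot, y to its left, z up, the work surface at z = 0. Lengths are in m, angles in degrees, forces in N, time in s.
With the tool pointing down it reaches from about 0.325 to 0.9 m from the base axis. Payload 6.1 kg.
Tool frame: the origin (TCP) lies between the finger pads; the fingertips stand 25 mm ahead of it and the grasp point (between the pads) lies 6 mm ahead of it; z points along the fingers, y is the line along which they close (so a half turn about z gives the same grasp; the last joint's range is limited). The gripper opens to 87 mm and grips with 3 to 60 N. Pads are 19 mm wide; open, the fingers measure 117 mm over their backs; the gripper's body (75 mm by 190 mm) begins 51 mm behind the grasp point.
Start: joints at [69.494, 12.628, 87.462, -0, 79.91, -7.225], TCP at [0.144, 0.608, 0.248] pointing down, gripper open.
Joint ranges: [-170.65, 170.65], [-52.31, 119.04], [5.05, 147.46], [-71.25, 251.25], [11.57, 151.72], [-153.62, 153.62]. Speed limits (degrees/s): [147.25, 147.25, 172.46, 180, 180, 180].

INTERFACE

Orientations are given as [roll, pitch, yaw] about the fixed x, y, z axes, in that order (R = Rz(yaw) Ry(pitch) Rx(roll)).
In Python, from cell import manip gives the robot as it stands.
- The arm moves only by the tool arm_command, never from a script. Its argument "steps" is a list of rows, each an object of numbers: "tx", "ty", "tz": the shift along the world's x, y, z in m; "turn": the turn about the world's z in rad. In form: [{"tx": .., "ty": .., "tz": .., "turn": ..}, ...]. A call has 1 to 12 rows; each row shifts and turns the commanded pose from where the row before left it; what a row does not reach is not made up. A row lasts 1/12 s, in which the tool goes at most 41.7 mm and 7.16 degrees, less where a joint would pass 70% of its speed; a pose out of reach is approached as far as the arm can. A call is refused whole if a number of a shift passes 0.0417 or a number of a turn 0.125, either way. A call with a gripper value outside its range is refused whole. "jaw" is the closure, from -1 (fully open) to 1 (shut), set as the call begins (left out, the last holds). The fingers move at their own pace and stop on an object; "force" is the grip in N (left out, the last holds). Time passes only in rows, so rows that do not move let the fingers close. It gives the time, the measured TCP pose, the force, the opening and the grip force at its end, in the units of the state.
- manip.get_state(): the state, without advancing time (a new reading comes with each control period).
- manip.grab_frame(name): name is "side" or "top" or "wrist"; returns (picture, depth): 400x640x3 uint8, red, green, blue; 400x640 float32, m along the optical axis (not along the pixel's ray), 0 where there is no reading.
- manip.calibration(name): a dict with "fx", "fy", "cx", "cy" (pixels), "world_to_cam" (4x4, takes a point from world to camera coordinates); the wrist camera has in their place "T_tool_cam" (4x4, takes a point from camera to tool coordinates, whose origin is the TCP and whose axes are the flange's). Camera axes: x right, y down, z forward; pixel columns grow to the right and rows downward; lengths in m; the calibration is good to about 2 mm. The wrist camera is an equidistant fisheye: a pixel r from the principal point sees the ray r / f radians off the axis. A picture is of the moment at which its call begins: read the wrist's pose just before it. calibration takes no time and is no camera call.
- manip.job_done(): hands the job in; it is judged then, once.
The state is a dict: "t": time; "joints": joint angles; "dq": joint speeds; "joint_torque": joint torques, N m; "eef_pos": TCP position; "eef_rot": TCP orientation; "force": force on the tool from outside, world axes, zero at the start; "wrist_torque": the same for the moment, N m; "gripper_width": opening from 0.0 (shut) to 1.0 (fully open); "grip_force": force on a finger pad.
Only numpy, scipy, OpenCV 4.12 (cv2) and the standard library are available. Lean on these libraries where they do the work, as an engineer would, in place of code of your own. Each camera call takes 0.05 s, during which the arm holds its last target. There are 200 camera calls.

TASK

Slide the tag sled along its channel, without lifting it, until its tag is centred under the marking plunger; only then press the plunger's black head fully down to its stop, firmly but without hammering it, hold it there a moment and let it spring all the way up. Leave the sled there under the plunger, and leave the other things on the table where they stand.

Things in the scene. Friction and masses are not known exactly. Their poses are not given: they have to be found in the camera images.
- stand: Grey marking stand, fixed. Origin on the table under the marking place; x away from the operator, y along the sled channel, z up. Base 10 mm thick, x -75..135, y -90..270 mm, a dark line on its front edge at y = 0. Two guide lips 8 mm high, inner faces x = +-39. Column 30 mm square at x 108, y -60, 290 high; from it a 22 mm bar at z 108 carries the plunger's guide.
- tag_place (a point): Point where the tag's centre must come, 45 mm above the table at the stand's x = y = 0. The plunger's axis passes through it, leaning 35 degrees from vertical towards the operator: upward direction (-0.574, 0, 0.819) in the stand's axes.
- guide (a point): Middle of the upper end of the plunger's guide tube (28 mm across), 92 mm up the axis from tag_place. Above it is the flat round black head, 36 mm across, 14 mm thick, square to the axis. It is screwed to a different height each time: with the plunger up its top is 127 to 151 mm from tag_place along the axis; not reported, feel or see it.
- lamp (a point): Centre of the lamp bar over the head, 40 x 90 x 20 mm (stand's x, y, z), 275 mm above the table, on a thin bar from the column. It leaves no room for a gripper straight above the head: come along the slanted axis from the operator's side.
- sled: Loose aluminium tag sled, 0.4 to 0.85 kg, on the base plate between the lips (4 mm play each side). Origin on its underside below the tag's centre; axes as the stand's. Block 70 x 80 mm (x, y), its top sloping at 35 degrees, 14 to 54 mm high, with the dark tag on it; a tongue 10 mm thick goes on to y = 120. In place when its origin is at the stand's y = 0; starts 90 to 150 mm to +y.
- post (a point): Top of the sled's upright round handle post, 20 mm diameter, at the sled's x 0, y 95 mm; it stands from 10 to 72 mm above the sled's underside. Grip it across the channel (along x): plunger and lamp are close on its -y side.
- plunger (a joint): Travel of the marking plunger in m along its slanted axis: 0 is up, 0.018 is fully down at the stop. Spring: about 4 N to start, 11 N at the stop, which is a firm rubber bumper.
- tin: Bystander: low steel tin, 52 mm across, 45 mm high. Origin at its underside.
- tape: Bystander: clear roll of packing tape lying flat, 84 mm across, 24 mm high. Origin at its underside.
- mug: Bystander: white mug, 76 mm across, 90 mm high. Origin at its underside.
- pump: Bystander: white pump bottle, 64 mm across, 165 mm high. Origin at its underside.
- driver: Bystander: screwdriver lying flat behind the stand. Origin near its middle.
- tagpack: Bystander: cardboard pack of tags, 50 x 80 x 25 mm. Origin at its underside.
Not all that is in view belongs to the job. Leave any purple or yellow look-alike of the sled alone.

How it is judged (in metres and radians):
On the way, in this order (a step that is already met when the one before it is completed fails the run):
1. the sled is in the marking place, within 8 mm along the channel, with the plunger still up (y of sled in the frame of stand between -0.008 and 0.008 m and value of joint plunger below 0.003 m), for 0.2 s.
2. the plunger is down at its stop (over 16.5 of 18 mm) with the sled in place, for 0.3 s (y of sled in the frame of stand between -0.008 and 0.008 m and value of joint plunger above 0.0165 m), for 0.3 s.
At the end, for the whole second after the job is handed in: The sled lies flat and still within 8 mm of the marking place along the channel, and the plunger is fully up again (under 3 mm) (all of step 1 and z of sled in the frame of stand below 0.013 m and angle between sled's own z axis and vertical below 0.06 rad and linear speed of sled below 0.02 m/s); the robot touches nothing.
It fails at once if the sled is lifted more than 8 mm off the base plate (z of sled in the frame of stand above 0.018 m).
It fails at once if the plunger is pressed past half way while the sled is not in the marking place (value of joint plunger above 0.009 m and not (y of sled in the frame of stand between -0.008 and 0.008 m)).
It fails at once if the robot pushes on the stand or its plunger with more than 45 N (contact force between any of the fingers, the arm and stand above 45 N).
It fails at once if another thing is moved more than 30 mm (distance of any of tin, tape, mug, pump, driver, tagpack from where it was at the start of the episode above 0.03 m).
It also fails if it takes over 53 s, if anything falls off the work surface, if the arm or the gripper's body presses on something with over 40 N, if the wrist force passes 120 N, or if a joint passes its speed limit or range.

## Working session

There is one attempt and no reset: what is moved stays moved. The work goes in short steps, Python scripts to look and compute and a tool call to move; the robot and the scene stay as the last step left them, time stands still between calls to the robot, and variables do not carry over. Pictures are saved under pics/ and viewed, at most 10 in all, crops included, and the job is handed in when it is done.

Besides the shell and the picture viewer there is one more tool, called after "Request:" as name(argument=value, ...) on one line, values as JSON. arm_command: Moves the arm, as the interface text tells. Its arguments: {"type":"object","properties":{"steps":{"type":"array","items":{"type":"object","properties":{"tx":{"type":"number"},"ty":{"type":"number"},"tz":{"type":"number"},"turn":{"type":"number"}}}},"jaw":{"type":"number"},"force":{"type":"number"}},"required":["steps"]}

```bash
mkdir -p pics
cat > h.py <<'E'
from cell import manip
import numpy as np, cv2
def snap(n):
    p,d=manip.grab_frame(n); np.savez(''+n+'.npz',p=p,d=d); return p,d
def cloud(n,d):
    c=manip.calibration(n); v,u=np.mgrid[:400,:640]
    P=np.stack([(u-c['cx'])/c['fx']*d,(v-c['cy'])/c['fy']*d,d,np.ones_like(d)],-1)
    return (P@np.linalg.inv(c['world_to_cam']).T)[...,:3]
E
python3 - <<'E'
from h import *
for n in('side','top'):
    p,d=snap(n); cv2.imwrite(f'pics/{n}0.png',p[...,::-1]); c=manip.calibration(n); print(n,np.linalg.inv(c['world_to_cam']).round(3),c['fx'])
print(manip.get_state())
E
```

```text
side [[ 0.997 -0.067  0.045  0.483]
 [-0.078 -0.661  0.746 -0.695]
 [-0.02  -0.748 -0.664  0.855]
 [ 0.     0.     0.     1.   ]] 382.3050068317841
top [[-0.062 -0.973  0.22   0.214]
 [-0.998  0.061 -0.011  0.061]
 [-0.003 -0.221 -0.975  1.524]
 [ 0.     0.     0.     1.   ]] 435.06140353683185
{'t': 0.1, 'joints': array([ 6.94956960e+01,  1.26719890e+01,  8.75181696e+01,  1.57078168e-03,
        7.99110053e+01, -7.22427284e+00]), 'dq': array([ 0.03975971, -0.10279152, -0.22012963,  0.0109168 , -0.1481788 ,
        0.00997219]), 'joint_torque': array([ 1.82425400e-03, -4.95943558e+01, -3.88516867e+01,  7.02293334e-02,
        5.15990623e-02, -9.32953844e-05]), 'eef_pos': array([0.14337627, 0.60780729, 0.24654254]), 'eef_rot': array([-1.79899834e+02, -1.42554378e-02,  1.66719680e+02]), 'force': array([-0.47742802,  0.28030478,  0.33597962]), 'wrist_torque': array([-0.01156255,  0.03758724,  0.00460297]), 'grip_force': 0.0, 'gripper_width': 1.0018780285722062}
```

View pics/side0.png

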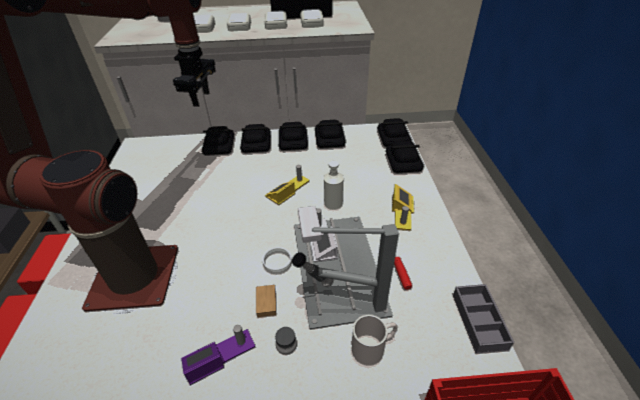

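View pics/top0.png

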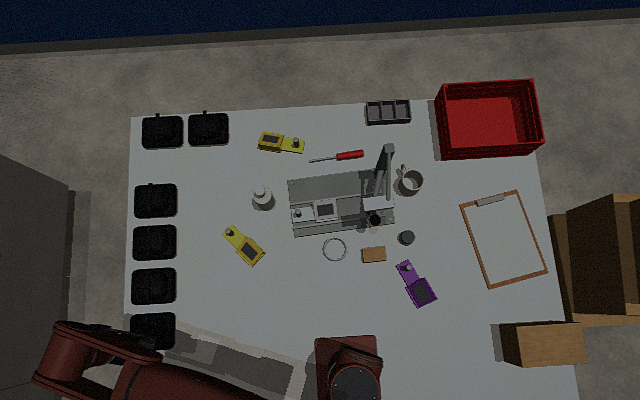

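The side view shows the stand (300-390, 210-325) with the head at (299,260). In the top view the stand spans (290-395, 170-237), with the aluminium sled at (320,212), its post at (297,214), the head at (375,221) and the lamp at (378,203).

Sled candidates in the top view are yellow (280,142), yellow (243,245), purple (415,285) and grey (315,212). The grey one fits: it is aluminium and lies in the channel. I'll measure it and confirm in a crop.

Run:
```python
from h import *
z=np.load('top.npz'); p,d=z['p'],z['d']; W=cloud('top',d)
sub=W[165:245,280:405]; 
m=np.zeros((400,640),bool); m[165:242,284:400]=1
base=m&(W[...,2]>.004)&(W[...,2]<.024)
lab=cv2.connectedComponents(base.astype(np.uint8))[1]
print('table z',np.median(W[255:270,300:350,2]), 'n',base.sum())
k=np.argmax(np.bincount(lab[base])); 
pts=W[base][:,:2].astype(np.float32)
r=cv2.minAreaRect(pts*1000); print('rect',r,cv2.boxPoints(r))
for nm,lo,hi in (('post',.06,.085),('lamp',.26,.30),('head',.13,.18)):
    q=m&(W[...,2]>lo)&(W[...,2]<hi); n,l,st,ce=cv2.connectedComponentsWithStats(q.astype(np.uint8))
    for i in range(1,n):
        if st[i,4]>8:
            a=W[l==i]; print(nm,ce[i].round(),st[i,4],np.median(a,0).round(4),a.min(0).round(3),a.max(0).round(3))
a=cv2.resize(p[155:250,265:425],None,fx=5,fy=5,interpolation=cv2.INTER_CUBIC); cv2.imwrite('pics/crop1.png',a[...,::-1])
```

```text
table z -0.0002648932832605144 n 4584
rect ((563.3260498046875, -26.304290771484375), (418.5832824707031, 282.5451354980469), 86.47727966308594) [[ 409.46066 -226.52008]
 [ 691.47186 -243.88089]
 [ 717.1914   173.9115 ]
 [ 435.18024  191.27231]]
post [325. 201.] 63 [0.5604 0.0347 0.063 ] [0.546 0.    0.06 ] [0.568 0.076 0.071]
post [298. 211.] 27 [0.5252 0.1295 0.0802] [0.516 0.122 0.068] [0.534 0.139 0.084]
lamp [380. 198.] 565 [ 0.4976 -0.1284  0.2854] [ 0.47  -0.162  0.265] [ 0.605 -0.07   0.294]
head [382. 167.] 33 [ 0.6432 -0.1588  0.1478] [ 0.641 -0.174  0.131] [ 0.655 -0.148  0.177]
head [375. 219.] 114 [ 0.4652 -0.1178  0.1668] [ 0.449 -0.133  0.13 ] [ 0.496 -0.101  0.178]
```

View pics/crop1.png

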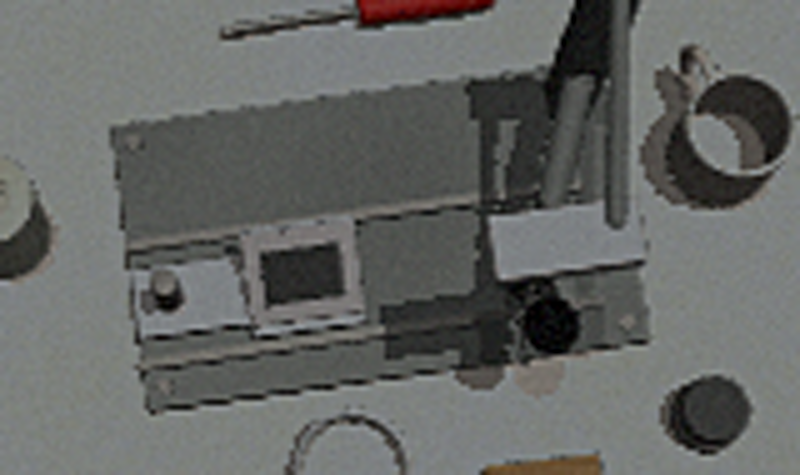

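The crop confirms it: the grey sled sits in the channel, post at crop (165,290) and tag at (302,275). The plate corners are at crop (112,128), (150,410) and (648,340). The head is black at (552,322) and the lamp is white at (568,243). Next I'll fit the stand frame.

```bash
cat >> h.py <<'E'
def ray(n,u,v,z):
    c=manip.calibration(n); M=np.linalg.inv(c['world_to_cam'])
    r=M[:3,:3]@[(u-c['cx'])/c['fx'],(v-c['cy'])/c['fy'],1]; return M[:3,3]+r*(z-M[2,3])/r[2]
E
python3 - <<'E'
from h import *
C=lambda u,v,z: ray('top',265+(u-2)/5,155+(v-2)/5,z)
w=np.array([C(112,128,.01),C(150,410,.01),C(648,340,.01)])[:,:2]
s=np.array([[.135,.27],[-.075,.27],[-.075,-.09]])
wc,sc=w.mean(0),s.mean(0); U,_,Vt=np.linalg.svd((s-sc).T@(w-wc)); R=(U@Vt).T
t=wc-R@sc; print(w.round(4),'yaw',np.degrees(np.arctan2(R[1,0],R[0,0])),t,'res',(w-s@R.T-t).round(4))
np.savez('fit.npz',R=R,t=t)
S=lambda P: np.r_[R.T@(P[:2]-t),P[2]].round(4)
print('post',C(165,278,.082),S(C(165,278,.082)))
print('tag',S(C(302,275,.044)))
print('lamp',S(C(568,243,.285)))
z=np.load('top.npz');W=cloud('top',z['d'])
for (u,v) in ((375,219),(373,217),(377,217),(375,215),(375,222)): print('head',S(W[v,u]))
z=np.load('side.npz');W=cloud('side',z['d']);
q=(abs(W[...,:2]@R-(R.T@t)-[-.08,0])<.03).all(-1)&(W[...,2]>.1)&(W[...,2]<.2)&(z['p'].max(-1)<70)
a=np.array([S(x) for x in W[q]]);h=a@[-.574,0,.819]-.045*.819
print(len(a),np.c_[a,h][::6])
E
```

```text
[[ 0.6575  0.1663]
 [ 0.4502  0.1486]
 [ 0.4782 -0.2053]] yaw 4.556567476484002 [ 0.54551688 -0.11257542] res [[-0.0012 -0.001 ]
 [ 0.0009 -0.002 ]
 [ 0.0003  0.003 ]]
post [0.52852397 0.13003243 0.082     ] [0.0023 0.2432 0.082 ]
tag [-0.0006  0.1496  0.044 ]
lamp [-0.0551  0.0011  0.285 ]
head [-0.0795  0.0009  0.1668]
head [-0.0737  0.0073  0.1751]
head [-0.0748 -0.0058  0.1712]
head [-0.0672 -0.0008  0.1694]
head [-0.0869  0.0007  0.154 ]
251 [[-0.0786     0.017      0.1697     0.1472457]
 [-0.0745     0.01       0.1733     0.1478407]
 [-0.077      0.0097     0.1707     0.1471463]
 [-0.0842     0.0103     0.1679     0.1489859]
 [-0.0708     0.0015     0.1753     0.1473549]
 [-0.0822     0.0075     0.1672     0.1472646]
 [-0.0688    -0.0003     0.1735     0.1447327]
 [-0.0848     0.0052     0.1668     0.1484294]
 [-0.0715    -0.0046     0.1756     0.1480024]
 [-0.0873     0.005      0.1639     0.1474893]
 [-0.0739    -0.004      0.1718     0.1462678]
 [-0.0922     0.0057     0.1605     0.1475173]
 [-0.0787    -0.0041     0.1694     0.1470574]
 [-0.097      0.0072     0.1562     0.
[... 625 characters left out ...]
085     -0.0144     0.1615     0.1442035]
 [-0.0706    -0.0047     0.1466     0.1237348]
 [-0.0563    -0.0022     0.1405     0.1105307]
 [-0.0829    -0.0138     0.1568     0.1391488]
 [-0.0659    -0.0026     0.1393     0.1150583]
 [-0.0516    -0.0016     0.135      0.1033284]
 [-0.059     -0.0028     0.1343     0.1070027]
 [-0.0641    -0.0055     0.135      0.1105034]
 [-0.0664    -0.0022     0.1277     0.1058449]
 [-0.0521    -0.0023     0.1246     0.0950978]
 [-0.0548    -0.0048     0.1245     0.0965657]
 [-0.0503    -0.0057     0.1208     0.0909524]
 [-0.0505    -0.0074     0.1192     0.0897568]
 [-0.051     -0.0102     0.119      0.08988  ]
 [-0.0559    -0.0085     0.1102     0.0854854]]
```

Head top comes out at about 147 mm up the axis and the sled at y of about 0.149. The tool can't tilt, so clearance to the lamp is critical. I'll measure the real gripper geometry and the pump position.

Run:
```python
from h import *
from scipy.spatial.transform import Rotation as Ro
s=manip.get_state();T=Ro.from_euler('xyz',s['eef_rot'],degrees=True).as_matrix()
print(manip.calibration('wrist')['T_tool_cam'].round(3))
for n in('side','top'):
    W=cloud(n,np.load(n+'.npz')['d']);L=(W-s['eef_pos'])@T
    q=(np.hypot(L[...,0],L[...,1])<.18)&(L[...,2]>-.3)&(L[...,2]<.04)
    for a in np.arange(-.3,.04,.02):
        b=L[q&(L[...,2]>=a)&(L[...,2]<a+.02)]
        if len(b): print(n,round(a,2),len(b),b.min(0)[:2].round(3),b.max(0)[:2].round(3))
f=np.load('fit.npz');R,t=f['R'],f['t'];W=cloud('top',np.load('top.npz')['d'])
q=np.zeros((400,640),bool);q[178:218,245:280]=1;q&=W[...,2]>.06
a=(W[q][:,:2]-t)@R;print('pump stand',a.min(0),a.max(0),W[q][:,2].max())
p=cv2.imread('pics/side0.png');cv2.imwrite('pics/grip.png',cv2.resize(p[30:115,150:240],None,fx=6,fy=6,interpolation=cv2.INTER_CUBIC))
```

```text
[[ 0.001 -0.956 -0.293  0.081]
 [ 1.     0.001  0.001  0.   ]
 [-0.001 -0.293  0.956 -0.137]
 [ 0.     0.     0.     1.   ]]
side -0.3 186 [-0.067 -0.151] [-0.038  0.028]
side -0.28 100 [-0.063 -0.048] [0.025 0.011]
side -0.26 170 [-0.04  -0.045] [0.031 0.012]
side -0.24 170 [-0.038 -0.041] [0.03  0.013]
side -0.22 165 [-0.04  -0.042] [0.03  0.018]
side -0.2 158 [-0.041 -0.043] [0.034 0.017]
side -0.18 130 [-0.041 -0.041] [0.035 0.014]
side -0.16 229 [-0.04  -0.055] [0.038 0.025]
side -0.14 123 [-0.038 -0.056] [0.034 0.011]
side -0.12 135 [-0.024 -0.055] [0.024 0.017]
side -0.1 362 [-0.039 -0.1  ] [0.036 0.096]
side -0.08 241 [-0.04  -0.099] [0.039 0.091]
side -0.06 178 [-0.041 -0.094] [0.035 0.082]
side -0.04 39 [-0.013 -0.067] [0.012 0.059]
side -0.02 70 [-0.013 -0.061] [0.011 0.054]
side 0.0 70 [-0.013 -0.059] [0.01  0.053]
side 0.02 23 [-0.011 -0.057] [0.011 0.045]
top -0.3 167 [-0.066 -0.15 ] [0.055 0.018]
top -0.28 148 [-0.058 -0.043] [ 0.047 -0.023]
top -0.26 57 [-0.008 -0.04 ] [ 0.032 -0.019]
top -0.24 50 [-0.006 -0.041] [ 0.03  -0.024]
top -0.22 38 [ 0.001 -0.04 ] [ 0.033 -0.018]
top -0.2 46 [-0.041 -0.041] [ 0.035 -0.003]
top -0.18 15 [-0.04  -0.038] [ 0.034 -0.002]
top -0.16 174 [-0.038 -0.054] [0.036 0.009]
top -0.14 22 [-0.038 -0.052] [ 0.036 -0.001]
top -0.12 12 [-0.023 -0.054] [-0.017 -0.043]
top -0.1 236 [-0.038 -0.098] [-0.005  0.088]
top -0.08 170 [-0.039 -0.097] [-0.001  0.087]
top -0.06 69 [-0.039 -0.09 ] [0.    0.081]
pump stand [-0.31694165  0.19979999] [0.09589341 0.3842879 ] 1.5242519956452283
```

View pics/grip.png

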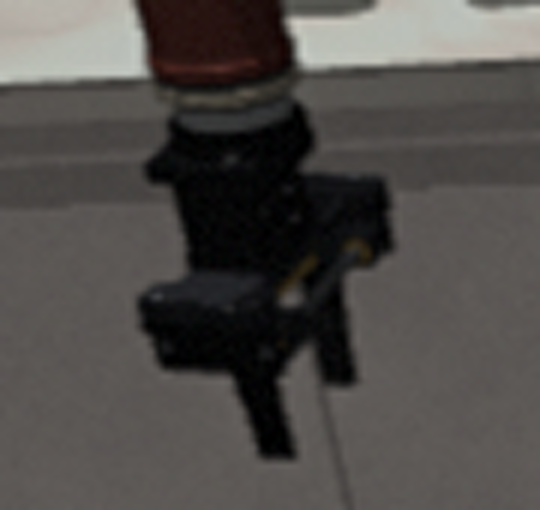

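The gripper body is a cross bar, 190 mm along the closing line, 75 mm wide and about 55 mm tall. A slim column (±40-55 mm) rises above it. A fingertip therefore can't reach the head past the lamp. The bar's end can slide in from the operator's side, under the lamp, with its underside about 45 mm above the TCP, and press the head from there. Next: pump clearance and the move numbers.

Run:
```python
from h import *
f=np.load('fit.npz');R,t=f['R'],f['t']
for n,w in(('top',(178,218,245,280)),('side',(160,212,318,350))):
    W=cloud(n,np.load(n+'.npz')['d']);q=np.zeros((400,640),bool);q[w[0]:w[1],w[2]:w[3]]=1;q&=(W[...,2]>.03)&(W[...,2]<.18)
    a=(W[q][:,:2]-t)@R;print(n,'pump stand',len(a),np.percentile(a,[3,50,97],axis=0).round(3),W[q][:,2].max())
g=lambda x,y:(R@[x,y]+t).round(4)
print('post',g(0,.2445),'post target',g(0,.095),'head TCP',g(-.173,0),'dy dir',R[:,1],'dx',R[:,0])
```

```text
top pump stand 374 [[0.036 0.324]
 [0.055 0.349]
 [0.086 0.38 ]] 0.1726357626136079
side pump stand 669 [[0.036 0.323]
 [0.063 0.336]
 [0.094 0.363]] 0.1668040225787214
post [0.5261 0.1312] post target [ 0.538  -0.0179] head TCP [ 0.3731 -0.1263] dy dir [-0.0794433   0.99683939] dx [0.99683939 0.0794433 ]
```

Request:
arm_command(steps=[{"tx":0.026,"ty":-0.031,"turn":-0.105},{"tx":0.026,"ty":-0.031,"turn":-0.105},{"tx":0.026,"ty":-0.031,"turn":-0.105},{"tx":0.026,"ty":-0.031,"turn":-0.105},{"tx":0.026,"ty":-0.031,"turn":-0.105},{"tx":0.026,"ty":-0.031,"turn":-0.105},{"tx":0.026,"ty":-0.031,"turn":-0.105},{"tx":0.026,"ty":-0.031,"turn":-0.105},{"tx":0.026,"ty":-0.031,"turn":-0.105},{"tx":0.026,"ty":-0.031,"turn":-0.105},{"tx":0.026,"ty":-0.031,"turn":-0.105},{"tx":0.026,"ty":-0.031,"turn":-0.105}], jaw=-1)

```text
validation failed for argument at $.st...
```

Request:
arm_command(steps=[{"tx":0.026,"ty":-0.031,"tz":0.0,"turn":-0.105},{"tx":0.026,"ty":-0.031,"tz":0.0,"turn":-0.105},{"tx":0.026,"ty":-0.031,"tz":0.0,"turn":-0.105},{"tx":0.026,"ty":-0.031,"tz":0.0,"turn":-0.105},{"tx":0.026,"ty":-0.031,"tz":0.0,"turn":-0.105},{"tx":0.026,"ty":-0.031,"tz":0.0,"turn":-0.105},{"tx":0.026,"ty":-0.031,"tz":0.0,"turn":-0.105},{"tx":0.026,"ty":-0.031,"tz":0.0,"turn":-0.105},{"tx":0.026,"ty":-0.031,"tz":0.0,"turn":-0.105},{"tx":0.026,"ty":-0.031,"tz":0.0,"turn":-0.105},{"tx":0.026,"ty":-0.031,"tz":0.0,"turn":-0.105},{"tx":0.026,"ty":-0.031,"tz":0.0,"turn":-0.105}], jaw=-1)

```text
t: 1.1
eef_pos: [0.4562, 0.2344, 0.2473]
eef_rot: [-180.0, -0.0, 94.2]
force: [0.1, 0.2, 0.7]
gripper_width: 0.997
grip_force: 0.0
```

Request:
arm_command(steps=[{"tx":0.018,"ty":-0.026,"tz":-0.015,"turn":0.006},{"tx":0.018,"ty":-0.026,"tz":-0.015,"turn":0.0},{"tx":0.018,"ty":-0.026,"tz":-0.015,"turn":0.0},{"tx":0.016,"ty":-0.025,"tz":-0.015,"turn":0.0},{"tx":0.0,"ty":0.0,"tz":0.0,"turn":0.0},{"tx":0.0,"ty":0.0,"tz":0.0,"turn":0.0}])

```text
t: 1.6
eef_pos: [0.5251, 0.1319, 0.1859]
eef_rot: [-179.8, -0.0, 94.7]
force: [-1.1, 0.3, 0.4]
gripper_width: 0.997
grip_force: 0.0
```

Run:
```python
from h import *
s=manip.get_state();print(s['eef_pos'],s['eef_rot'])
p,d=snap('wrist');cv2.imwrite('pics/w1.png',p[...,::-1])
c=manip.calibration('wrist');print({k:c[k] for k in('fx','cx','cy')})
```

```text
[0.52507577 0.13186425 0.18589259] [-1.79803868e+02 -7.47536162e-03  9.46912905e+01]
{'fx': 309.70691628693146, 'cx': 314.7946463296674, 'cy': 201.34615264863208}
```

View pics/w1.png

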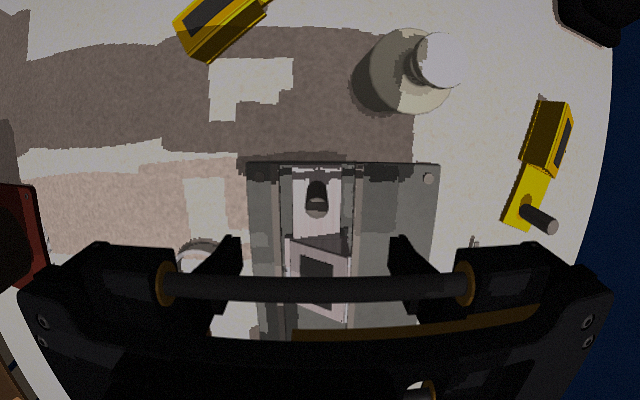

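The wrist view shows the post between the open fingers, its top at about (317,208).

Run:
```python
from h import *
from scipy.spatial.transform import Rotation as Ro
c=manip.calibration('wrist');s=manip.get_state();T=Ro.from_euler('xyz',s['eef_rot'],degrees=True).as_matrix()
f=np.load('fit.npz');R,t=f['R'],f['t']
for u,v,z in((317,208,.082),(247,162,.01),(440,164,.01)):
    a=np.array([u-c['cx'],v-c['cy']]);r=np.hypot(*a);th=r/c['fx'];dr=np.r_[a/r*np.sin(th),np.cos(th)]
    M=c['T_tool_cam'];o=s['eef_pos']+T@M[:3,3];w=T@M[:3,:3]@dr;P=o+w*(z-o[2])/w[2];print(P,R.T@(P[:2]-t))
```

```text
[0.52619055 0.13470939 0.082     ] [0.00037988 0.24803859]
[0.45175153 0.15498423 0.01      ] [-0.07221317  0.27416303]
[0.65711104 0.17192088 0.01      ] [0.13384277 0.27473171]
```

Request:
arm_command(steps=[{"tx":0.001,"ty":0.001,"tz":-0.02,"turn":0.0},{"tx":0.0,"ty":0.0,"tz":-0.02,"turn":0.0},{"tx":0.0,"ty":0.0,"tz":-0.02,"turn":0.0},{"tx":0.0,"ty":0.0,"tz":-0.02,"turn":0.0},{"tx":0.0,"ty":0.0,"tz":-0.02,"turn":0.0},{"tx":0.0,"ty":0.0,"tz":-0.018,"turn":0.0},{"tx":0.0,"ty":0.0,"tz":0.0,"turn":0.0},{"tx":0.0,"ty":0.0,"tz":0.0,"turn":0.0}])

```text
t: 2.32
eef_pos: [0.5257, 0.1354, 0.0695]
eef_rot: [-179.9, -0.0, 95.0]
force: [-0.1, -0.1, 0.4]
gripper_width: 1.001
grip_force: 0.0
```

Request:
arm_command(steps=[{"tx":0.0,"ty":0.0,"tz":0.0,"turn":0.0},{"tx":0.0,"ty":0.0,"tz":0.0,"turn":0.0},{"tx":0.0,"ty":0.0,"tz":0.0,"turn":0.0},{"tx":0.0,"ty":0.0,"tz":0.0,"turn":0.0},{"tx":0.0,"ty":0.0,"tz":0.0,"turn":0.0},{"tx":0.0,"ty":0.0,"tz":0.0,"turn":0.0},{"tx":0.0,"ty":0.0,"tz":0.0,"turn":0.0},{"tx":0.0,"ty":0.0,"tz":0.0,"turn":0.0},{"tx":0.0,"ty":0.0,"tz":0.0,"turn":0.0},{"tx":0.0,"ty":0.0,"tz":0.0,"turn":0.0},{"tx":0.0,"ty":0.0,"tz":0.0,"turn":0.0},{"tx":0.0,"ty":0.0,"tz":0.0,"turn":0.0}], jaw=1, force=12)

```text
t: 3.32
eef_pos: [0.5264, 0.1343, 0.0695]
eef_rot: [-180.0, -0.0, 94.9]
force: [-0.8, -0.3, 1.1]
gripper_width: 0.225
grip_force: 12.0
```

Request:
arm_command(steps=[{"tx":0.001,"ty":-0.006,"tz":0.0,"turn":0.0},{"tx":0.001,"ty":-0.012,"tz":0.0,"turn":0.0},{"tx":0.001,"ty":-0.014,"tz":0.0,"turn":0.0},{"tx":0.001,"ty":-0.014,"tz":0.0,"turn":0.0},{"tx":0.001,"ty":-0.014,"tz":0.0,"turn":0.0},{"tx":0.001,"ty":-0.014,"tz":0.0,"turn":0.0},{"tx":0.001,"ty":-0.014,"tz":0.0,"turn":0.0},{"tx":0.001,"ty":-0.014,"tz":0.0,"turn":0.0},{"tx":0.001,"ty":-0.014,"tz":0.0,"turn":0.0},{"tx":0.001,"ty":-0.014,"tz":0.0,"turn":0.0},{"tx":0.001,"ty":-0.01,"tz":0.0,"turn":0.0},{"tx":0.001,"ty":-0.005,"tz":0.0,"turn":0.0}])

```text
t: 4.32
eef_pos: [0.5384, -0.0113, 0.0695]
eef_rot: [-180.0, -0.1, 94.8]
force: [-1.4, 5.8, 2.0]
gripper_width: 0.222
grip_force: 12.0
```

Request:
arm_command(steps=[{"tx":0.0,"ty":-0.001,"tz":0.0,"turn":0.0},{"tx":0.0,"ty":-0.001,"tz":0.0,"turn":0.0},{"tx":0.0,"ty":0.0,"tz":0.0,"turn":0.0},{"tx":0.0,"ty":0.0,"tz":0.0,"turn":0.0}])

```text
t: 4.65
eef_pos: [0.5385, -0.0124, 0.0695]
eef_rot: [-180.0, 0.0, 94.9]
force: [-0.2, 2.7, 0.3]
gripper_width: 0.225
grip_force: 12.0
```

Run:
```python
from h import *
s=manip.get_state();print(s['eef_pos'],s['eef_rot'],s['force'])
p,d=snap('side');a=p[200:330,280:410];b=snap('wrist')[0][130:330,200:470]
o=np.zeros((520,800,3),np.uint8);o[:]=0;x=cv2.resize(a,(440,440),interpolation=cv2.INTER_CUBIC);o[:440,:440]=x;y=cv2.resize(b,(360,267));o[:267,440:]=y
cv2.imwrite('pics/c2.png',o[...,::-1])
```

```text
[ 0.53854392 -0.01240774  0.06947618] [-1.79998213e+02  1.14198856e-02  9.49021303e+01] [-0.22063069  2.67977487  0.28512467]
```

View pics/c2.png

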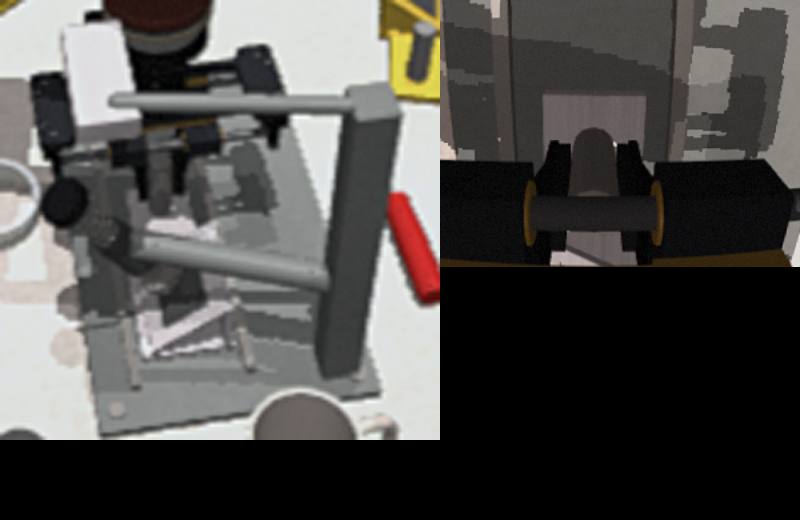

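Side crop: the sled's -y end bottom edge runs (145,357)-(228,350), and the stand's -y end corners are (100,433) and (382,393). In the wrist view the tongue's end edge is at row 95, columns 543-645. I'll compute the offset from these.

Run:
```python
from h import *
from scipy.spatial.transform import Rotation as Ro
f=np.load('fit.npz');R,t=f['R'],f['t'];k=130/440
S=lambda P:(R.T@(P[:2]-t)).round(4)
for u,v in((145,357),(228,350),(100,433),(382,393)): print(S(ray('side',280+u*k,200+v*k,.01)))
c=manip.calibration('wrist');s=manip.get_state();T=Ro.from_euler('xyz',s['eef_rot'],degrees=True).as_matrix()
for u,v in((543,95),(645,95)):
    a=np.array([(u-440)*.75+200-c['cx'],v*.75+130-c['cy']]);r=np.hypot(*a);th=r/c['fx'];dr=np.r_[a/r*np.sin(th),np.cos(th)]
    M=c['T_tool_cam'];o=s['eef_pos']+T@M[:3,3];w=T@M[:3,:3]@dr;print('tongue end',S(o+w*(.02-o[2])/w[2]))
print('tcp',S(s['eef_pos']))
# head axis y from side depth, and column/guide
W=cloud('side',np.load('side.npz')['d']);p=np.load('side.npz')['p']
L=np.c_[(W[...,:2].reshape(-1,2)-t)@R,W[...,2].ravel()]
h=(L-[0,0,.045])@[-.574,0,.819];q=(abs(L[:,0]+.08)<.03)&(abs(L[:,1])<.03)&(abs(h-.147)<.003)&(L[:,2]<.185)
print('head y',np.percentile(L[q][:,1],[3,50,97]),'x',np.percentile(L[q][:,0],[3,50,97]),'h',np.median(h[q]))
```

```text
[-0.0324 -0.032 ]
[ 0.0302 -0.0367]
[-0.0742 -0.0882]
[ 0.1333 -0.0912]
tongue end [-0.0233  0.1246]
tongue end [0.025  0.1249]
tcp [0.001  0.1004]
head y [-0.01435629  0.00022714  0.0162767 ] x [-0.09676221 -0.08350487 -0.07063965] h 0.14688155881691334
```

The estimates put the sled 0 to 5.5 mm short, so I'll move 3.5 mm more, then release.

Request:
arm_command(steps=[{"tx":0.0,"ty":-0.001,"tz":0.0,"turn":0.0},{"tx":0.0,"ty":-0.001,"tz":0.0,"turn":0.0},{"tx":0.0,"ty":-0.001,"tz":0.0,"turn":0.0},{"tx":0.0,"ty":-0.0005,"tz":0.0,"turn":0.0},{"tx":0.0,"ty":0.0,"tz":0.0,"turn":0.0},{"tx":0.0,"ty":0.0,"tz":0.0,"turn":0.0},{"tx":0.0,"ty":0.0,"tz":0.0,"turn":0.0},{"tx":0.0,"ty":0.0,"tz":0.0,"turn":0.0}])

```text
t: 5.42
eef_pos: [0.5385, -0.0163, 0.0694]
eef_rot: [-180.0, 0.0, 94.9]
force: [-0.2, 3.2, -1.5]
gripper_width: 0.224
grip_force: 12.0
```

Request:
arm_command(steps=[{"tx":0.0,"ty":0.0,"tz":0.0,"turn":0.0},{"tx":0.0,"ty":0.0,"tz":0.0,"turn":0.0},{"tx":0.0,"ty":0.0,"tz":0.0,"turn":0.0},{"tx":0.0,"ty":0.0,"tz":0.0,"turn":0.0},{"tx":0.0,"ty":0.0,"tz":0.0,"turn":0.0},{"tx":0.0,"ty":0.0,"tz":0.0,"turn":0.0},{"tx":0.0,"ty":0.0,"tz":0.0,"turn":0.0},{"tx":0.0,"ty":0.0,"tz":0.0,"turn":0.0}], jaw=-1)

```text
t: 6.08
eef_pos: [0.5386, -0.0163, 0.0696]
eef_rot: [180.0, 0.0, 94.9]
force: [0.1, -0.0, -0.1]
gripper_width: 0.748
grip_force: 0.0
```

Request:
arm_command(steps=[{"tx":0.0,"ty":0.0,"tz":0.007,"turn":0.0},{"tx":0.0,"ty":0.0,"tz":0.014,"turn":0.0},{"tx":0.0,"ty":0.0,"tz":0.014,"turn":0.0},{"tx":0.0,"ty":0.0,"tz":0.014,"turn":0.0},{"tx":0.0,"ty":0.005,"tz":0.014,"turn":0.0},{"tx":0.0,"ty":0.005,"tz":0.007,"turn":0.0},{"tx":-0.01,"ty":-0.001,"tz":0.0,"turn":0.0},{"tx":-0.02,"ty":-0.0015,"tz":0.0,"turn":0.0},{"tx":-0.02,"ty":-0.0015,"tz":0.0,"turn":0.0},{"tx":-0.02,"ty":-0.0015,"tz":0.0,"turn":0.0},{"tx":-0.02,"ty":-0.0015,"tz":0.0,"turn":0.0},{"tx":-0.02,"ty":-0.0015,"tz":0.0,"turn":0.0}])

```text
t: 7.08
eef_pos: [0.4275, -0.0145, 0.1395]
eef_rot: [-180.0, -0.0, 94.9]
force: [0.6, 0.3, -0.4]
gripper_width: 1.002
grip_force: 0.0
```

Request:
arm_command(steps=[{"tx":-0.02,"ty":-0.0015,"tz":0.0,"turn":0.0},{"tx":-0.02,"ty":-0.0015,"tz":0.0,"turn":0.0},{"tx":-0.02,"ty":-0.0015,"tz":0.0,"turn":0.0},{"tx":-0.02,"ty":-0.0015,"tz":0.0,"turn":0.0},{"tx":-0.015,"ty":-0.001,"tz":0.0,"turn":0.0},{"tx":0.0,"ty":0.0,"tz":0.0,"turn":0.0},{"tx":0.0,"ty":0.0,"tz":0.0,"turn":0.0},{"tx":0.0,"ty":0.0,"tz":0.0,"turn":0.0}], jaw=1, force=5)

```text
t: 7.75
eef_pos: [0.3345, -0.0218, 0.1401]
eef_rot: [179.9, 0.0, 94.9]
force: [0.2, 0.8, 0.6]
gripper_width: 0.481
grip_force: 0.0
```

Run:
```python
from h import *
f=np.load('fit.npz');R,t=f['R'],f['t'];s=manip.get_state()
print(s['eef_pos'],s['eef_rot'],R.T@(s['eef_pos'][:2]-t),s['gripper_width'])
p,d=snap('top');cv2.imwrite('pics/t3.png',cv2.resize(p[155:275,265:425],None,fx=5,fy=5,interpolation=cv2.INTER_CUBIC)[...,::-1])
```

```text
[ 0.33452763 -0.02180933  0.14006171] [1.79902798e+02 2.77825986e-02 9.48626860e+01] [-0.20311164  0.1072409 ] 0.4810819658363767
```

View pics/t3.png

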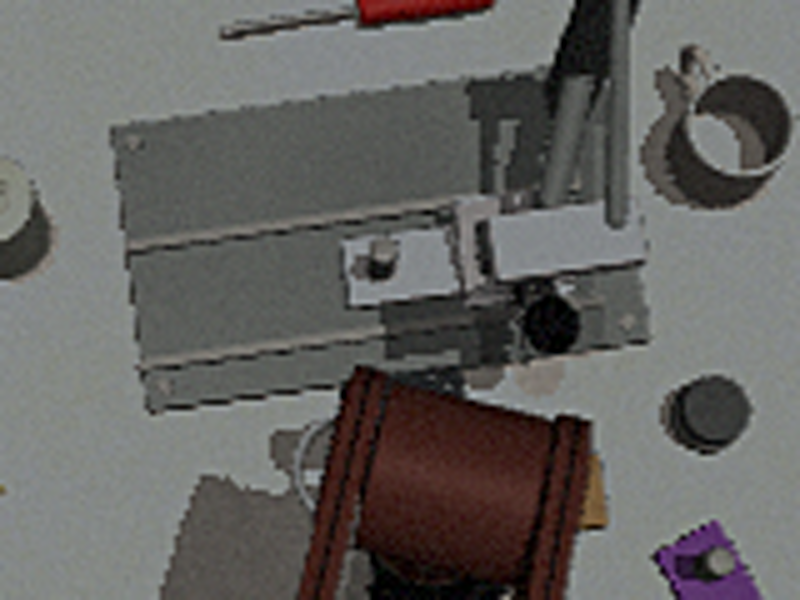

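Top view: the sled's post is at (381,247) and its tongue end sits at stand y ≈ 0.117, so the sled is about -3 mm off (the side view says about +2 mm), which is in place. The plunger is up and everything else is undisturbed. Now I'll bring the bar in front of the head.

Request:
arm_command(steps=[{"tx":0.0005,"ty":-0.006,"tz":0.0,"turn":0.0},{"tx":0.0008,"ty":-0.012,"tz":0.0,"turn":0.0},{"tx":0.0008,"ty":-0.012,"tz":0.0,"turn":0.0},{"tx":0.0008,"ty":-0.012,"tz":0.0,"turn":0.0},{"tx":0.0008,"ty":-0.012,"tz":0.0,"turn":0.0},{"tx":0.0008,"ty":-0.012,"tz":0.0,"turn":0.0},{"tx":0.0008,"ty":-0.012,"tz":0.0,"turn":0.0},{"tx":0.0008,"ty":-0.012,"tz":0.0,"turn":0.0},{"tx":0.0008,"ty":-0.011,"tz":0.0,"turn":0.0},{"tx":0.0005,"ty":-0.006,"tz":0.0,"turn":0.0},{"tx":0.0,"ty":0.0,"tz":0.0,"turn":0.0},{"tx":0.0,"ty":0.0,"tz":0.0,"turn":0.0}])

```text
t: 8.8
eef_pos: [0.341, -0.1288, 0.1393]
eef_rot: [-180.0, -0.0, 94.8]
force: [-0.9, 0.3, -1.3]
gripper_width: 0.005
grip_force: 0.0
```

Request:
arm_command(steps=[{"tx":0.006,"ty":0.0005,"tz":0.0,"turn":0.0},{"tx":0.006,"ty":0.0005,"tz":-0.0015,"turn":0.0},{"tx":0.006,"ty":0.0005,"tz":-0.0015,"turn":0.0},{"tx":0.005,"ty":0.0005,"tz":-0.0015,"turn":0.0},{"tx":0.001,"ty":0.0,"tz":-0.0015,"turn":0.0},{"tx":0.0,"ty":0.0,"tz":0.0,"turn":0.0},{"tx":0.0,"ty":0.0,"tz":0.0,"turn":0.0},{"tx":0.0,"ty":0.0,"tz":0.0,"turn":0.0}])

```text
t: 9.47
eef_pos: [0.3648, -0.1266, 0.1334]
eef_rot: [-180.0, -0.0, 94.9]
force: [0.2, 0.5, 0.0]
gripper_width: 0.004
grip_force: 0.0
```

Run:
```python
from h import *
f=np.load('fit.npz');R,t=f['R'],f['t'];s=manip.get_state()
print(s['eef_pos'],s['force'],R.T@(s['eef_pos'][:2]-t),s['gripper_width'])
p,d=snap('side');cv2.imwrite('pics/s3.png',cv2.resize(p[180:340,200:400],None,fx=3.7,fy=3.7,interpolation=cv2.INTER_CUBIC)[...,::-1])
```

```text
[ 0.36479312 -0.12658516  0.13339373] [0.22194158 0.51652323 0.0332142 ] [-0.18126554  0.00039183] 0.004412832657930071
```

View pics/s3.png

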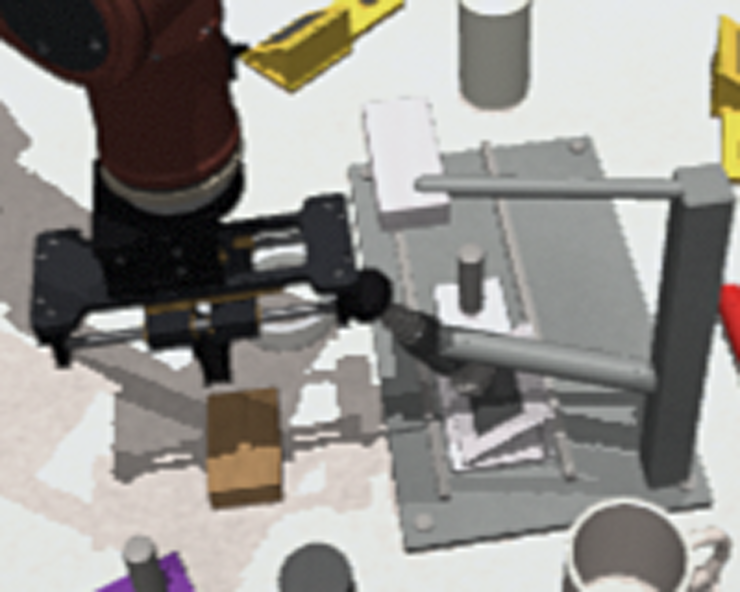

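The side view shows the gripper's end plate just in front of and above the black head at (368,293), clear of the lamp, with the sled under the plunger. Now I'll feel for contact along the axis.

Request:
arm_command(steps=[{"tx":0.0011,"ty":0.0001,"tz":-0.0016,"turn":0.0},{"tx":0.0011,"ty":0.0001,"tz":-0.0016,"turn":0.0},{"tx":0.0011,"ty":0.0001,"tz":-0.0016,"turn":0.0},{"tx":0.0011,"ty":0.0001,"tz":-0.0016,"turn":0.0},{"tx":0.0,"ty":0.0,"tz":0.0,"turn":0.0},{"tx":0.0,"ty":0.0,"tz":0.0,"turn":0.0}])

```text
t: 10.02
eef_pos: [0.3693, -0.1263, 0.1269]
eef_rot: [-180.0, -0.0, 94.9]
force: [-0.3, -0.2, 0.1]
gripper_width: 0.008
grip_force: 0.0
```

Request:
arm_command(steps=[{"tx":0.0006,"ty":0.0,"tz":-0.0008,"turn":0.0},{"tx":0.0006,"ty":0.0001,"tz":-0.0008,"turn":0.0},{"tx":0.0006,"ty":0.0,"tz":-0.0008,"turn":0.0},{"tx":0.0006,"ty":0.0001,"tz":-0.0008,"turn":0.0},{"tx":0.0,"ty":0.0,"tz":0.0,"turn":0.0},{"tx":0.0,"ty":0.0,"tz":0.0,"turn":0.0}])

```text
t: 10.52
eef_pos: [0.3718, -0.1261, 0.1239]
eef_rot: [-180.0, -0.0, 94.9]
force: [0.5, 0.1, 0.1]
gripper_width: 0.004
grip_force: 0.0
```

Request:
arm_command(steps=[{"tx":0.0006,"ty":0.0,"tz":-0.0008,"turn":0.0},{"tx":0.0006,"ty":0.0001,"tz":-0.0008,"turn":0.0},{"tx":0.0006,"ty":0.0,"tz":-0.0008,"turn":0.0},{"tx":0.0006,"ty":0.0001,"tz":-0.0008,"turn":0.0},{"tx":0.0,"ty":0.0,"tz":0.0,"turn":0.0},{"tx":0.0,"ty":0.0,"tz":0.0,"turn":0.0}])

```text
t: 11.02
eef_pos: [0.3741, -0.126, 0.1208]
eef_rot: [-180.0, 0.0, 94.9]
force: [-2.8, 0.8, 2.5]
gripper_width: -0.0
grip_force: 0.0
```

Contact, about 4 N along the axis. I'll continue down gently.

Request:
arm_command(steps=[{"tx":0.0006,"ty":0.0,"tz":-0.0008,"turn":0.0},{"tx":0.0006,"ty":0.0001,"tz":-0.0008,"turn":0.0},{"tx":0.0006,"ty":0.0,"tz":-0.0008,"turn":0.0},{"tx":0.0006,"ty":0.0001,"tz":-0.0008,"turn":0.0},{"tx":0.0006,"ty":0.0,"tz":-0.0008,"turn":0.0},{"tx":0.0006,"ty":0.0001,"tz":-0.0009,"turn":0.0},{"tx":0.0005,"ty":0.0,"tz":-0.0008,"turn":0.0},{"tx":0.0006,"ty":0.0,"tz":-0.0008,"turn":0.0},{"tx":0.0006,"ty":0.0001,"tz":-0.0008,"turn":0.0},{"tx":0.0005,"ty":0.0,"tz":-0.0009,"turn":0.0},{"tx":0.0,"ty":0.0,"tz":0.0,"turn":0.0},{"tx":0.0,"ty":0.0,"tz":0.0,"turn":0.0}])

```text
t: 12.02
eef_pos: [0.38, -0.1255, 0.1126]
eef_rot: [-180.0, -0.0, 94.9]
force: [-5.5, 0.1, 5.3]
gripper_width: 0.005
grip_force: 0.0
```

Request:
arm_command(steps=[{"tx":0.0006,"ty":0.0,"tz":-0.0008,"turn":0.0},{"tx":0.0006,"ty":0.0001,"tz":-0.0008,"turn":0.0},{"tx":0.0006,"ty":0.0,"tz":-0.0008,"turn":0.0},{"tx":0.0005,"ty":0.0,"tz":-0.0009,"turn":0.0},{"tx":0.0,"ty":0.0,"tz":0.0,"turn":0.0},{"tx":0.0,"ty":0.0,"tz":0.0,"turn":0.0}])

```text
t: 12.52
eef_pos: [0.3822, -0.1254, 0.1094]
eef_rot: [-180.0, -0.0, 94.9]
force: [-5.9, -0.1, 6.7]
gripper_width: 0.006
grip_force: 0.0
```

Request:
arm_command(steps=[{"tx":0.0006,"ty":0.0,"tz":-0.0008,"turn":0.0},{"tx":0.0006,"ty":0.0001,"tz":-0.0008,"turn":0.0},{"tx":0.0006,"ty":0.0,"tz":-0.0008,"turn":0.0},{"tx":0.0,"ty":0.0,"tz":0.0,"turn":0.0},{"tx":0.0,"ty":0.0,"tz":0.0,"turn":0.0}])

```text
t: 12.93
eef_pos: [0.3839, -0.1253, 0.107]
eef_rot: [-180.0, -0.0, 94.9]
force: [-6.8, 0.2, 7.8]
gripper_width: 0.007
grip_force: 0.0
```

Request:
arm_command(steps=[{"tx":0.0003,"ty":0.0,"tz":-0.0004,"turn":0.0},{"tx":0.0003,"ty":0.0001,"tz":-0.0004,"turn":0.0},{"tx":0.0,"ty":0.0,"tz":0.0,"turn":0.0},{"tx":0.0,"ty":0.0,"tz":0.0,"turn":0.0}])

```text
t: 13.27
eef_pos: [0.3845, -0.1253, 0.1062]
eef_rot: [-180.0, -0.0, 94.9]
force: [-8.2, 0.4, 8.3]
gripper_width: 0.005
grip_force: 0.0
```

Request:
arm_command(steps=[{"tx":0.0003,"ty":0.0,"tz":-0.0004,"turn":0.0},{"tx":0.0003,"ty":0.0,"tz":-0.0004,"turn":0.0},{"tx":0.0,"ty":0.0,"tz":0.0,"turn":0.0},{"tx":0.0,"ty":0.0,"tz":0.0,"turn":0.0}])

```text
t: 13.6
eef_pos: [0.3847, -0.1254, 0.106]
eef_rot: [-179.9, 0.0, 94.9]
force: [-14.4, 0.8, 17.5]
gripper_width: 0.006
grip_force: 0.0
```

Request:
arm_command(steps=[{"tx":0.0003,"ty":0.0,"tz":-0.0004,"turn":0.0},{"tx":0.0,"ty":0.0,"tz":0.0,"turn":0.0},{"tx":0.0,"ty":0.0,"tz":0.0,"turn":0.0}])

```text
t: 13.85
eef_pos: [0.3848, -0.1254, 0.106]
eef_rot: [-179.9, 0.0, 94.9]
force: [-20.2, 0.8, 22.3]
gripper_width: 0.008
grip_force: 0.0
```

The stop is felt, at 30 N in total. I'll hold, then release slowly back along the axis.

Request:
arm_command(steps=[{"tx":0.0,"ty":0.0,"tz":0.0,"turn":0.0},{"tx":0.0,"ty":0.0,"tz":0.0,"turn":0.0},{"tx":0.0,"ty":0.0,"tz":0.0,"turn":0.0},{"tx":0.0,"ty":0.0,"tz":0.0,"turn":0.0},{"tx":0.0,"ty":0.0,"tz":0.0,"turn":0.0},{"tx":0.0,"ty":0.0,"tz":0.0,"turn":0.0},{"tx":0.0,"ty":0.0,"tz":0.0,"turn":0.0},{"tx":0.0,"ty":0.0,"tz":0.0,"turn":0.0},{"tx":0.0,"ty":0.0,"tz":0.0,"turn":0.0}])

```text
t: 14.6
eef_pos: [0.3848, -0.1254, 0.106]
eef_rot: [-179.9, 0.0, 94.9]
force: [-21.5, 1.6, 22.7]
gripper_width: 0.002
grip_force: 0.0
```

Request:
arm_command(steps=[{"tx":-0.0011,"ty":-0.0001,"tz":0.0016,"turn":0.0},{"tx":-0.0011,"ty":-0.0001,"tz":0.0016,"turn":0.0},{"tx":-0.0011,"ty":-0.0001,"tz":0.0016,"turn":0.0},{"tx":-0.0011,"ty":-0.0001,"tz":0.0016,"turn":0.0},{"tx":-0.0011,"ty":-0.0001,"tz":0.0016,"turn":0.0},{"tx":-0.0011,"ty":-0.0001,"tz":0.0016,"turn":0.0},{"tx":-0.0011,"ty":-0.0001,"tz":0.0016,"turn":0.0},{"tx":-0.0011,"ty":-0.0001,"tz":0.0016,"turn":0.0},{"tx":-0.0011,"ty":-0.0001,"tz":0.0016,"turn":0.0},{"tx":-0.0011,"ty":-0.0001,"tz":0.0016,"turn":0.0},{"tx":-0.0011,"ty":-0.0001,"tz":0.0016,"turn":0.0},{"tx":-0.0011,"ty":-0.0001,"tz":0.0016,"turn":0.0}])

```text
t: 15.6
eef_pos: [0.3726, -0.1265, 0.1241]
eef_rot: [180.0, 0.0, 94.9]
force: [-0.3, 0.4, -0.3]
gripper_width: 0.007
grip_force: 0.0
```

Request:
arm_command(steps=[{"tx":-0.003,"ty":-0.0002,"tz":0.003,"turn":0.0},{"tx":-0.006,"ty":-0.0005,"tz":0.003,"turn":0.0},{"tx":-0.006,"ty":-0.0005,"tz":0.002,"turn":0.0},{"tx":-0.006,"ty":-0.0005,"tz":0.0,"turn":0.0},{"tx":-0.006,"ty":-0.0005,"tz":0.0,"turn":0.0},{"tx":0.0,"ty":0.0,"tz":0.0,"turn":0.0},{"tx":0.0,"ty":0.0,"tz":0.0,"turn":0.0}])

```text
t: 16.18
eef_pos: [0.3451, -0.1287, 0.132]
eef_rot: [180.0, 0.0, 94.8]
force: [1.0, 0.3, -0.9]
gripper_width: 0.003
grip_force: 0.0
```

Run:
```python
from h import *
f=np.load('fit.npz');R,t=f['R'],f['t'];s=manip.get_state()
print(s['eef_pos'],s['force'],R.T@(s['eef_pos'][:2]-t))
p,d=snap('side');W=cloud('side',d);L=np.c_[(W[...,:2].reshape(-1,2)-t)@R,W[...,2].ravel()]
h=(L-[0,0,.045])@[-.574,0,.819];q=(abs(L[:,0]+.08)<.02)&(abs(L[:,1])<.015)&(L[:,2]<.185)&(h>.1)
print('head h',np.percentile(h[q],[60,75,90]))
cv2.imwrite('pics/s4.png',cv2.resize(p[180:340,200:400],None,fx=3.7,fy=3.7,interpolation=cv2.INTER_CUBIC)[...,::-1])
```

```text
[ 0.34505127 -0.12870138  0.13200232] [ 0.97607203  0.29310985 -0.87341625] [-2.01113115e-01 -1.49338488e-04]
head h [0.14645943 0.14720856 0.14797749]
```

View pics/s4.png

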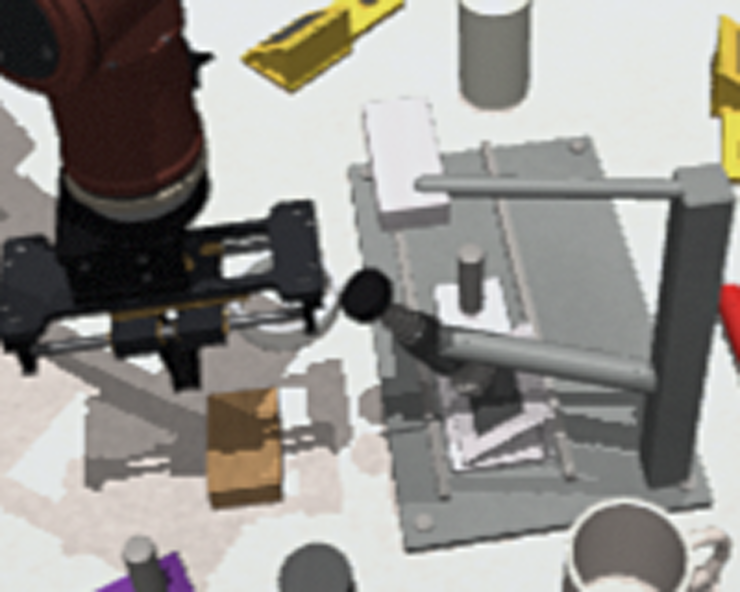

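The head is back up at 147 mm, the sled is in place, and the gripper is clear of everything. I'll hand in.

```bash
python3 -c "
from cell import manip
print(manip.job_done())"
```

```text
the job is handed in; nothing more can be done
None
```

I slid the sled to within about 3 mm of the marking place, pressed the plunger to its stop at about 30 N using the end of the gripper's body, held it for about 0.75 s, let it spring fully up and handed the job in; no verdict came back.

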